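# Put the disperser's toothed discs away in their tray

### The job

Clear the disperser's tooling: put the three toothed dispersing discs away in the tool tray, each lying flat with its stub up in the nest cut for its size. Set them down rather than drop them, and leave the smooth milling disc, the stirring propeller, the mixing pot and the sample jar where they stand.

Things in the scene. Friction and masses are not known exactly. Their poses are not given: they have to be found in the camera images.
- disc_large_grip (a point): The large toothed dispersing disc, bare steel, loose, about 210 g: flat blade 80 mm across a ring of short teeth bent up and down (ring 12 mm high), with a round upright stub in the middle, 16 mm thick, plain from 14 to 54 mm above the foot: grip it there (24 mm collar below). Stands on its lower teeth, any yaw. Point: middle of the stub, 34 mm above the foot; z up the stub.
- disc_medium_grip (a point): The medium toothed dispersing disc, bare steel, loose, about 150 g: flat blade 60 mm across a ring of short teeth bent up and down (ring 12 mm high), with a round upright stub in the middle, 16 mm thick, plain from 14 to 54 mm above the foot: grip it there (24 mm collar below). Stands on its lower teeth, any yaw. Point: middle of the stub, 34 mm above the foot; z up the stub.
- disc_small_grip (a point): The small toothed dispersing disc, bare steel, loose, about 110 g: flat blade 42 mm across a ring of short teeth bent up and down (ring 12 mm high), with a round upright stub in the middle, 16 mm thick, plain from 14 to 54 mm above the foot: grip it there (24 mm collar below). Stands on its lower teeth, any yaw. Point: middle of the stub, 34 mm above the foot; z up the stub.
- well_large (a point): large nest, for the 80 mm disc: fixed white block 108 x 108 mm with a round well 96 mm wide, 12 mm deep, dark flat floor; block top 20 mm above the table. The three nests stand in a row, 109 mm apart, in any order, in a fixed low steel tray 338 x 118 mm, 16 mm high, low grab handles on its ends. Point: centre of the well's floor, 8 mm above the table; z up, y along the row.
- well_medium (a point): medium nest, for the 60 mm disc: fixed white block 108 x 108 mm with a round well 76 mm wide, 12 mm deep, dark flat floor; block top 20 mm above the table. The three nests stand in a row, 109 mm apart, in any order, in a fixed low steel tray 338 x 118 mm, 16 mm high, low grab handles on its ends. Point: centre of the well's floor, 8 mm above the table; z up, y along the row.
- well_small (a point): small nest, for the 42 mm disc: fixed white block 108 x 108 mm with a round well 58 mm wide, 12 mm deep, dark flat floor; block top 20 mm above the table. The three nests stand in a row, 109 mm apart, in any order, in a fixed low steel tray 338 x 118 mm, 16 mm high, low grab handles on its ends. Point: centre of the well's floor, 8 mm above the table; z up, y along the row.
- milling_disc_grip (a point): A look-alike that stays where it is: smooth milling disc of bare steel, diameter 70 mm, 12 mm thick, round edge without teeth, on the same kind of upright stub (16 mm thick, top 54 mm above the table). Loose. This point is the middle of the stub, 34 mm above its foot, z up the stub.
- propeller_grip (a point): A look-alike that stays where it is: stirring propeller of bare steel, three separate blades, 70 mm across and 12 mm high, on the same kind of upright stub (16 mm thick, top 54 mm above the table). Loose. This point is the middle of the stub, 34 mm above its foot, z up the stub.
- pot_center (a point): Bystander: empty stainless mixing pot, open at the top, 96 mm across the rim, 95 mm high, loose. This point is its centre, half-way up.
- jar_center (a point): Bystander: closed sample jar with white lid and blank paper label, 66 mm diameter, 75 mm high, loose. This point is its centre, half-way up.

How it is judged:
By the outcome, as a careful person would: the job done as asked, in the order asked, and still so for the second after the job is handed in, with the robot touching nothing.
It also fails if it takes over 88 s, if anything falls off the work surface, if the arm or the gripper's body presses on something with over 40 N, if the wrist force passes 120 N, or if a joint passes its speed limit or range.

### The arm

A 6-joint arm with a two-finger parallel gripper is mounted at the origin on the work surface. World frame = base frame: x ahead of the robot, y to its left, z up, the work surface at z = 0. Lengths are in m, angles in rad, forces in N, time in s.
With the tool pointing down it reaches from about 0.35 to 0.775 m from the base axis. Payload 7.3 kg.
Tool frame: the origin (TCP) lies between the finger pads; the fingertips stand 8 mm ahead of it and the grasp point (between the pads) lies 11 mm behind it (robot.nose_length is the distance from the TCP to the fingertips, in m); z points along the fingers, y is the line along which they close (so a half turn about z gives the same grasp; the last joint's range is limited). The gripper opens to 92 mm and grips with 3 to 60 N. Pads are 19 mm wide; open, the fingers measure 130 mm over their backs; the gripper's body (75 mm by 190 mm) begins 47 mm behind the grasp point.
Start: joints at [-1.265, 0.342, 1.524, -0, 1.275, -0.146], TCP at [0.229, -0.472, 0.235] pointing down, gripper open.
Joint ranges: [-2.53, 2.53], [-0.77, 2.02], [0.04, 2.7], [-1, 4.14], [0.28, 2.66], [-3.11, 3.11]. Speed limits (rad/s): [2.57, 2.57, 3.14, 3.14, 3.14, 3.14].

### API

Orientations are given as [roll, pitch, yaw] about the fixed x, y, z axes, in that order (R = Rz(yaw) Ry(pitch) Rx(roll)).
In Python, from cell import robot gives the robot as it stands. The module is installed in compiled form; this text tells all that it offers.
- The arm moves only by the shell command python3 -m jog 'ROWS' [FORCE]. ROWS is JSON, a list that holds one entry, the list of rows, each a list of 5 numbers: the gripper's target within -1 to 1 (fully open at 1, half-way at 0, shut at -1), then the shift along the tool's x, y, z in m, then the turn about the tool's z in rad. A call has 1 to 5 rows; each row is the pose to reach, as a shift and turn from the pose commanded when the call began, along the tool's axes at that moment; what a row does not reach only later rows make up. A row lasts 1/12 s, in which the tool goes at most 41.7 mm and 7.16 degrees, less where a joint would pass 70% of its speed; a pose out of reach is approached as far as the arm can. A call with a gripper value outside its range is refused whole. The fingers move at their own pace and stop on an object; FORCE is the grip in N (left out, the last holds). Time passes only in rows, so rows that repeat a pose let the fingers close. It gives the time, the measured TCP pose, the force, the opening and the grip force at its end, in the units of the state.
- robot.observe(): the state, without advancing time (a new reading comes with each control period).
- robot.read_camera(name): name is "scene" or "top" or "wrist"; returns the picture (420x560x3 uint8, red, green, blue); there is no depth.
- robot.camera_model(name): a dict with "camera_matrix" (3x3 intrinsics, pixels), "position" and "attitude" of the camera in the world; the wrist camera has in their place "mount" (4x4, takes a point from camera to tool coordinates, whose origin is the TCP and whose axes are the flange's). Camera axes: x right, y down, z forward; pixel columns grow to the right and rows downward; lengths in m; the calibration is good to about 2 mm. A picture is of the moment at which its call begins: read the wrist's pose just before it. camera_model takes no time and is no camera call.
- robot.hand_in(): hands the job in; it is judged then, once.
The state is a dict: "time": time; "qpos": joint angles; "qvel": joint speeds; "joint_efforts": joint torques, N m; "tool_pos": TCP position; "tool_rot": TCP orientation; "contact_force": force on the tool from outside, world axes, zero at the start; "torque": the same for the moment, N m; "opening": finger opening in m; "grip_force": force on a finger pad.
Only numpy, scipy, OpenCV 4.12 (cv2) and the standard library are available. Lean on these libraries where they do the work, as an engineer would, in place of code of your own. Each camera call takes 0.05 s, during which the arm holds its last target. There are 200 camera calls.

## Working session

There is one attempt and no reset: what is moved stays moved. The work goes in short steps, Python scripts to look and compute and a shell command to move; the robot and the scene stay as the last step left them, time stands still between calls to the robot, and variables do not carry over. Pictures are saved under pics/ and viewed, at most 14 in all, crops included, and the job is handed in when it is done.

```bash
mkdir -p pics; python3 - <<'E'
from cell import robot
import cv2
for n in("scene","top"):
    cv2.imwrite(f"pics/{n}0.png",robot.read_camera(n)[:,:,::-1])
    print({k:(v.tolist() if hasattr(v,'tolist') else v) for k,v in robot.camera_model(n).items()})
print({k:(v.tolist() if hasattr(v,'tolist') else v) for k,v in robot.camera_model("wrist").items()})
print(robot.observe())
E
```

```text
{'camera_matrix': [[391.64651476203926, 0.0, 277.24559555521256], [0.0, 391.64651476203926, 211.05076934655335], [0.0, 0.0, 1.0]], 'position': [1.1161041170956967, -0.10557281681292215, 0.9422814112367849], 'attitude': [-2.549422043858583, 0.009684589707821933, 1.3997432710715372]}
{'camera_matrix': [[502.3363173981574, 0.0, 278.57913411187457], [0.0, 502.3363173981574, 205.8609581448954], [0.0, 0.0, 1.0]], 'position': [0.39705337642771193, 0.02217645387376798, 1.2412406398457096], 'attitude': [-3.0352874662699305, -0.01459787028905657, -1.5983092786929864]}
{'camera_matrix': [[315.89942655339763, 0.0, 277.05758848227714], [0.0, 315.89942655339763, 210.0154411861251], [0.0, 0.0, 1.0]], 'mount': [[0.0003954397961693733, -0.9610502346646694, -0.27637346124103307, 0.07458856213308077], [0.9999999171892899, 0.00035345853996154614, 0.00020171383460065233, -0.0006407756504489548], [-9.617056798387075e-05, -0.27637351812002864, 0.9610502948509916, -0.1489488047595303], [0.0, 0.0, 0.0, 1.0]]}
{'time': 0.1, 'qpos': array([-1.26499856e+00,  3.42662797e-01,  1.52492556e+00,  2.03986081e-05,
        1.27538840e+00, -1.46026707e-01]), 'qvel': array([ 6.14223249e-05,  9.44270108e-04, -1.18122159e-03,  1.48929857e-03,
        1.45864537e-03,  9.33381950e-05]), 'joint_efforts': array([ 1.42782916e-03, -4.32006097e+01, -2.44694316e+01,  7.19179655e-02,
        5.26248990e-02, -6.75071715e-05]), 'tool_pos': array([ 0.22912548, -0.47197385,  0.23410797]), 'tool_rot': array([-3.14022612e+00, -2.20697173e-04,  4.51818367e-01]), 'contact_force': array([-0.51179494, -0.82483151, -0.34355944]), 'torque': array([ 0.04367291, -0.04485447,  0.01863188]), 'grip_force': 0.0, 'opening': 0.09212726052875933}
```

View pics/top0.png

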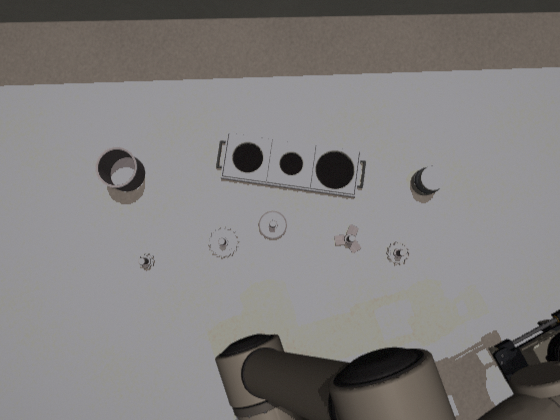

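View pics/scene0.png

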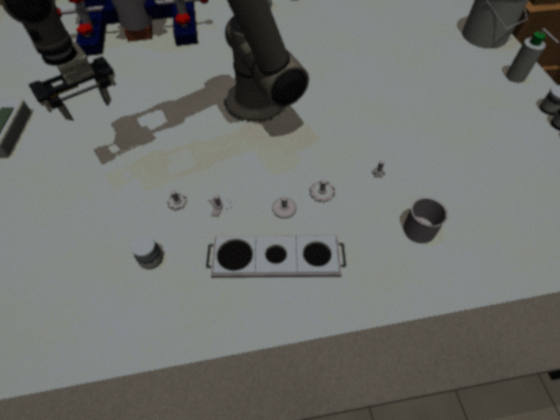

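Top view: the wells are medium (248,157), small (291,163) and large (335,169). The toothed discs are large (223,242), medium (398,253) and small (147,261). The smooth disc is at (272,225) and the propeller at (348,239). The scene view agrees.

```bash
cat > h.py <<'E'
from cell import robot
import numpy as np, cv2
from scipy.spatial.transform import Rotation as R
def cam(n,st=None):
    m=robot.camera_model(n);K=np.array(m["camera_matrix"])
    if n=="wrist":
        M=np.array(m["mount"]);Rt=R.from_euler("xyz",st["tool_rot"]).as_matrix()
        return K,Rt@M[:3,:3],Rt@M[:3,3]+st["tool_pos"]
    return K,R.from_euler("xyz",m["attitude"]).as_matrix(),np.array(m["position"])
def ray(c,uv,z):
    K,Rw,p=c;d=Rw@np.linalg.solve(K,[uv[0],uv[1],1.]);return (p+d*(z-p[2])/d[2])[:2]
def proj(c,P):
    K,Rw,p=c;q=K@(Rw.T@(np.array(P)-p));return q[:2]/q[2]
def goto(P,yaw=None,st=None):
    """shift in tool axes from the present pose to world TCP P, turn about tool z"""
    st=st or robot.observe();Rt=R.from_euler("xyz",st["tool_rot"]).as_matrix()
    s=Rt.T@(np.array(P)-st["tool_pos"]);t=0 if yaw is None else -((yaw-st["tool_rot"][2]+np.pi/2)%np.pi-np.pi/2)
    return np.round(s,4),round(t,3)
E
python3 - <<'E'
from h import *
c=cam("top");im=cv2.imread("pics/top0.png");g=cv2.cvtColor(im,cv2.COLOR_BGR2GRAY)
m=(g<70).astype(np.uint8);m[:, :215]=0;m[:,375:]=0;m[:120]=0;m[205:]=0
for k in cv2.findContours(m,cv2.RETR_EXTERNAL,cv2.CHAIN_APPROX_NONE)[0]:
    if len(k)>30:
        e=cv2.fitEllipse(k);print("well",np.round(e[0],1),np.round(e[1],1),ray(c,e[0],.014).round(4))
for n,uv in dict(L=(223,242),M=(398,253),S=(147,261),mill=(272,225),prop=(348,239),jar=(427,180),pot=(120,170)).items():
    print(n,ray(c,uv,.006 if n not in("jar","pot") else .05).round(4))
T=[cv2.resize(im[v-30:v+30,u-30:u+30],(390,390),interpolation=cv2.INTER_CUBIC) for u,v in((223,242),(398,253),(147,261))]
cv2.imwrite("pics/d.png",cv2.resize(np.hstack(T),(798,266)))
E
```

```text
well [361.1 173.8] [ 5.2 26.8] [ 0.6022 -0.2061]
well [290.9 163.4] [21.5 22. ] [ 0.6326 -0.0327]
well [334.5 169.6] [36.4 37.3] [ 0.6143 -0.1406]
well [247.4 157.1] [28.3 29.3] [0.651  0.0747]
well [220.7 154.4] [ 5.1 28.1] [0.6596 0.1407]
L [0.4428 0.1391]
M [ 0.4043 -0.2896]
S [0.4017 0.3246]
mill [0.4814 0.018 ]
prop [ 0.4419 -0.168 ]
jar [ 0.577  -0.3579]
pot [0.6197 0.3782]
```

View pics/d.png

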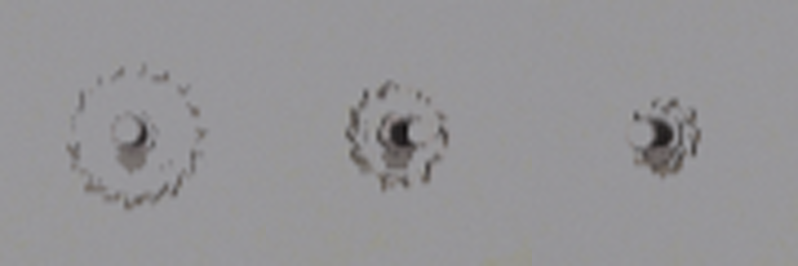

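Ring centres, as full-picture pixels: large (223.9,242.9), medium (397.6,253.7), small (146.8,261.9). The stub tops fit these positions. Next I move above the medium disc.

```bash
python3 - <<'E'
from h import *
c=cam("top")
for n,a,b in(("L",(223.9,242.9),(222.1,241.3)),("M",(397.6,253.7),(403.6,252.8)),("S",(146.8,261.9),(141.8,261))):
    print(n,ray(c,a,.006).round(4),ray(c,b,.054).round(4))
print(goto([.403,-.289,.14]))
E
```

```text
L [0.4406 0.137 ] [0.4428 0.1367]
M [ 0.4026 -0.2886] [ 0.4041 -0.2908]
S [0.3995 0.3251] [0.4018 0.325 ]
(array([ 0.2363, -0.0886,  0.0943]), 0)
```

```bash
python3 -m jog '[[[1,0.04,-0.015,0.016,0],[1,0.08,-0.03,0.032,0],[1,0.118,-0.044,0.047,0],[1,0.118,-0.044,0.047,0]]]'; python3 -m jog '[[[1,0.04,-0.015,0.016,0],[1,0.08,-0.03,0.032,0],[1,0.118,-0.044,0.047,0],[1,0.118,-0.044,0.047,0],[1,0.118,-0.044,0.047,0]]]'
python3 - <<'E'
from h import *
s=robot.observe();im=robot.read_camera("wrist")[:,:,::-1];cv2.imwrite("pics/w1.png",im)
print(s["tool_pos"],s["tool_rot"],s["qpos"]); c=cam("wrist",s);print(proj(c,[.403,-.289,.006]),proj(c,[.403,-.289,.054]))
E
```

```text
time: 0.43
tool_pos: [0.3179, -0.3763, 0.1853]
tool_rot: [-3.136, -0.001, 0.454]
contact_force: [-0.5, 0.4, -0.1]
opening: 0.0919
grip_force: 0.0
time: 0.85
tool_pos: [0.4039, -0.2879, 0.1395]
tool_rot: [-3.139, 0.001, 0.456]
contact_force: [-0.5, 0.1, -0.4]
opening: 0.0915
grip_force: 0.0
[ 0.40388664 -0.28790549  0.13950084] [-3.13884778e+00  8.63790941e-04  4.55945364e-01] [-7.74003845e-01  3.93169257e-01  1.73715731e+00  1.21875395e-04
  1.01414181e+00  3.40783761e-01]
[278.72424749 204.33531571] [278.87337486 220.33957644]
```

View pics/w1.png

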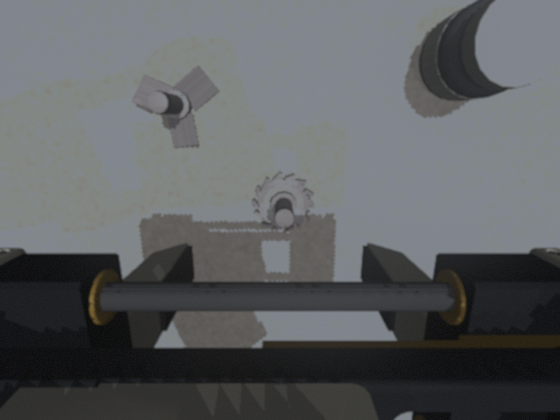

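The toothed medium disc is centred at (283,201), its stub top at (285,217). That is about 5 px from the prediction, so I correct for it.

```bash
python3 - <<'E'
from h import *
s=robot.observe();c=cam("wrist",s)
a=ray(c,(283,201),.006);b=ray(c,(285,217),.054);print(a,b);p=(a+b)/2
print(goto([*p,.026]))
E
```

```text
[ 0.40696205 -0.29312352] [ 0.40683065 -0.29400557]
(array([0.0015, 0.0053, 0.1143]), 0)
```

```bash
python3 -m jog '[[[1,0.001,0.005,0.02,0],[1,0.001,0.005,0.05,0],[1,0.001,0.005,0.08,0],[1,0.001,0.005,0.1,0],[1,0.001,0.005,0.114,0]]]' 25; python3 -m jog '[[[1,0,0,0,0],[-1,0,0,0,0],[-1,0,0,0,0],[-1,0,0,0,0],[-1,0,0,0,0]]]';python3 -m jog '[[[-1,0,0,0,0],[-1,0,0,0,0],[-1,0,0,0,0],[-1,0,0,0,0],[-1,0,0,0,0]]]'
```

```text
time: 1.32
tool_pos: [0.4047, -0.2955, 0.0253]
tool_rot: [-3.14, 0.001, 0.45]
contact_force: [-0.2, -0.5, -0.1]
opening: 0.092
grip_force: 0.0
time: 1.73
tool_pos: [0.4067, -0.295, 0.028]
tool_rot: [3.139, -0.001, 0.452]
contact_force: [0.2, 0.5, 0.6]
opening: 0.0697
grip_force: 0.0
time: 2.15
tool_pos: [0.4063, -0.2941, 0.0268]
tool_rot: [3.141, -0.0, 0.452]
contact_force: [-0.2, -0.1, -0.7]
opening: 0.0366
grip_force: 0.0
```

```bash
python3 -m jog '[[[-1,0,0,0,0],[-1,0,0,0,0],[-1,0,0,0,0],[-1,0,0,0,0],[-1,0,0,0,0]]]'; python3 -m jog '[[[-1,0,0,0,0],[-1,0,0,0,0],[-1,0,0,-0.015,0],[-1,0,0,-0.04,0],[-1,0,0,-0.08,0]]]'
python3 - <<'E'
from h import *
print(goto([.651,.075,.11]))
E
```

```text
time: 2.57
tool_pos: [0.4061, -0.2941, 0.0267]
tool_rot: [-3.141, 0.0, 0.452]
contact_force: [-0.3, 0.1, 0.3]
opening: 0.0155
grip_force: 25.0
time: 2.98
tool_pos: [0.4045, -0.2927, 0.1047]
tool_rot: [-3.135, 0.003, 0.452]
contact_force: [1.3, -0.5, -1.1]
opening: 0.0152
grip_force: 25.0
(array([ 0.3823, -0.2232, -0.0048]), 0)
```

```bash
python3 -m jog '[[[-1,0.02,-0.011,0,0],[-1,0.05,-0.029,0,0],[-1,0.083,-0.048,0,0],[-1,0.115,-0.067,0,0],[-1,0.148,-0.086,0,0]]]'; python3 -m jog '[[[-1,0.033,-0.02,0,0],[-1,0.066,-0.04,0,0],[-1,0.1,-0.06,0,0],[-1,0.133,-0.08,0,0],[-1,0.16,-0.094,0,0]]]';python3 -m jog '[[[-1,0.03,-0.018,0,0],[-1,0.055,-0.032,0,0],[-1,0.074,-0.043,0,0],[-1,0.074,-0.043,0,0],[-1,0.074,-0.043,0,0]]]'
python3 - <<'E'
from h import *
s=robot.observe();im=robot.read_camera("wrist")[:,:,::-1];cv2.imwrite("pics/w2.png",im)
c=cam("wrist",s);print(proj(c,[.651,.075,.02]),proj(c,[.651,.075,.008]),proj(c,[.6326,-.0327,.014]),goto([.651,.075,.11]))
E
```

```text
time: 3.4
tool_pos: [0.5024, -0.1509, 0.1067]
tool_rot: [3.141, 0.0, 0.451]
contact_force: [0.1, -0.3, -0.8]
opening: 0.0153
grip_force: 25.0
time: 3.82
tool_pos: [0.6055, 0.0051, 0.1064]
tool_rot: [-3.141, 0.0, 0.453]
contact_force: [0.1, 0.3, -1.4]
opening: 0.0156
grip_force: 25.0
time: 4.23
tool_pos: [0.6524, 0.0742, 0.1058]
tool_rot: [-3.141, 0.001, 0.454]
contact_force: [-1.6, -0.2, -2.0]
opening: 0.0154
grip_force: 25.0
[276.12701132 219.68869455] [276.16964422 215.17779195] [380.04006233 288.64771806] (array([-0.0001, -0.0021, -0.0041]), 0)
```

View pics/w2.png

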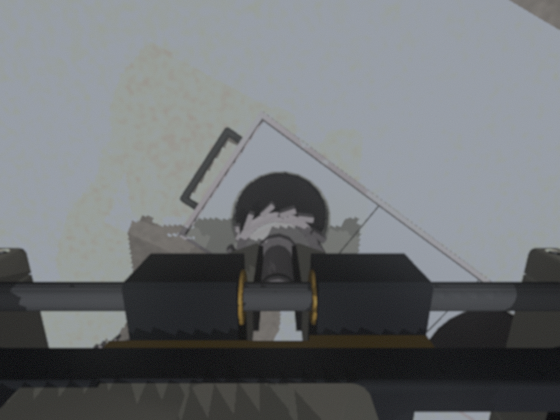

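The medium well's rim spans columns 232–329 with its top at row 172; the lower part is hidden by the disc. I compare that with the predicted rim.

```bash
python3 - <<'E'
from h import *
s=robot.observe();c=cam("wrist",s)
t=np.linspace(0,6.28,200)
for z in(.02,.008):
    p=np.array([proj(c,[.651+.038*np.cos(a),.075+.038*np.sin(a),z]) for a in t]);print(z,p.min(0),p.max(0))
d=[ray(c,(280.5,219),.02)-ray(c,(276.1,219),.02),ray(c,(276,215),.02)-ray(c,(276,219),.02)];print(d)
E
```

```text
0.02 [226.37606804 170.08724424] [323.93053808 263.14612745]
0.008 [228.64597161 167.68885475] [321.83231856 256.9398465 ]
[array([ 0.00150219, -0.00308595]), array([0.00293517, 0.00142535])]
```

```bash
python3 - <<'E'
from h import *
print(goto([.652,.071,.045]))
E
python3 -m jog '[[[-1,0.0,0.003,0,0],[-1,-0.001,0.003,0.015,0],[-1,-0.001,0.003,0.035,0],[-1,-0.001,0.003,0.052,0],[-1,-0.001,0.003,0.06,0]]]'; python3 -m jog '[[[-1,0,0,0,0],[-1,0,0,0.002,0],[-1,0,0,0.004,0],[-1,0,0,0.006,0],[-1,0,0,0.008,0]]]'
```

```text
(array([-0.0008,  0.002 ,  0.0609]), 0)
time: 4.7
tool_pos: [0.6513, 0.0684, 0.0445]
tool_rot: [-3.14, 0.004, 0.45]
contact_force: [-1.2, 0.4, -1.6]
opening: 0.0154
grip_force: 25.0
time: 5.12
tool_pos: [0.6535, 0.07, 0.0395]
tool_rot: [3.141, -0.001, 0.452]
contact_force: [-0.2, -0.0, -0.7]
opening: 0.0154
grip_force: 25.0
```

```bash
python3 -m jog '[[[-1,0,0,0,0],[-1,0,0,0.001,0],[-1,0,0,0.001,0],[-1,0,0,0.002,0],[-1,0,0,0.002,0]]]'
```

```text
time: 5.53
tool_pos: [0.6529, 0.0701, 0.0366]
tool_rot: [3.142, 0.0, 0.452]
contact_force: [0.4, -0.9, -1.6]
opening: 0.0157
grip_force: 25.0
```

```bash
python3 -m jog '[[[-1,0,0,0,0],[-1,0,0,0.0005,0],[-1,0,0,0.001,0],[-1,0,0,0.001,0],[-1,0,0,0.001,0]]]'
```

```text
time: 5.95
tool_pos: [0.6529, 0.0701, 0.0356]
tool_rot: [3.142, 0.0, 0.452]
contact_force: [0.3, 0.4, -2.1]
opening: 0.0152
grip_force: 25.0
```

```bash
python3 -m jog '[[[-1,0,0,0.0005,0],[-1,0,0,0.001,0],[-1,0,0,0.001,0],[-1,0,0,0.001,0],[-1,0,0,0.001,0]]]'
```

```text
time: 6.37
tool_pos: [0.653, 0.07, 0.0347]
tool_rot: [3.141, -0.0, 0.452]
contact_force: [-0.6, 0.1, -1.3]
opening: 0.016
grip_force: 25.0
```

```bash
python3 -m jog '[[[-1,0,0,0.0005,0],[-1,0,0,0.0005,0],[-1,0,0,0.001,0],[-1,0,0,0.001,0],[-1,0,0,0.001,0]]]'
```

```text
time: 6.78
tool_pos: [0.653, 0.07, 0.0347]
tool_rot: [3.141, -0.0, 0.452]
contact_force: [-3.9, -0.1, 6.2]
opening: 0.0154
grip_force: 25.0
```

Contact on the floor at TCP z 0.0347. I release and rise.

```bash
python3 -m jog '[[[-0.2,0,0,-0.001,0],[-0.2,0,0,-0.001,0],[-0.2,0,0,-0.001,0],[-0.2,0,0,-0.001,0],[-0.2,0,0,-0.001,0]]]'; python3 -m jog '[[[0.2,0,0,-0.015,0],[0.2,0,0,-0.04,0],[0.2,0,0,-0.07,0],[0.2,0,0,-0.09,0],[0.2,0,0,-0.09,0]]]'
python3 - <<'E'
from h import *
s=robot.observe();im=robot.read_camera("wrist")[:,:,::-1];cv2.imwrite("pics/w3.png",im)
print(goto([.442,.1345,.13]))
E
```

```text
time: 7.2
tool_pos: [0.6529, 0.07, 0.0345]
tool_rot: [3.142, 0.0, 0.452]
contact_force: [0.3, 0.5, 0.1]
opening: 0.0363
grip_force: 0.0
time: 7.62
tool_pos: [0.6556, 0.0701, 0.13]
tool_rot: [3.137, -0.008, 0.452]
contact_force: [1.5, 0.5, 0.6]
opening: 0.0546
grip_force: 0.0
(array([-0.163 , -0.1507, -0.0037]), 0)
```

View pics/w3.png

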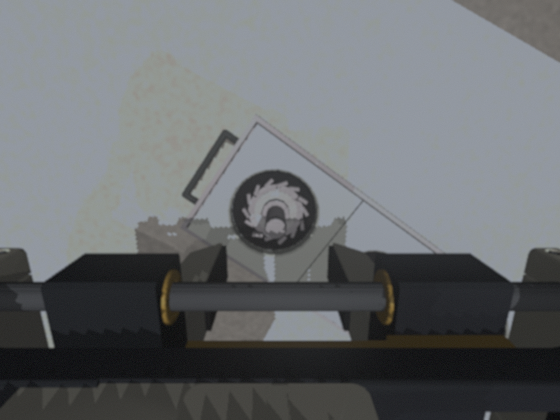

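The medium disc sits flat and centred in its nest at (275,211). Next is the large disc.

```bash
python3 -m jog '[[[0.4,-0.02,-0.018,0,0],[0.4,-0.045,-0.041,0,0],[0.4,-0.07,-0.065,0,0],[0.4,-0.098,-0.09,0,0],[0.4,-0.125,-0.115,0,0]]]'; python3 -m jog '[[[0.4,-0.02,-0.018,0,0],[0.4,-0.038,-0.036,0,0],[0.4,-0.038,-0.036,0,0],[0.4,-0.038,-0.036,0,0]]]'
python3 - <<'E'
from h import *
s=robot.observe();im=robot.read_camera("wrist")[:,:,::-1];cv2.imwrite("pics/w4.png",im)
c=cam("wrist",s);print(s["tool_pos"],proj(c,[.443,.1335,.006]),proj(c,[.443,.1335,.054]))
E
```

```text
time: 8.08
tool_pos: [0.4876, 0.1191, 0.1232]
tool_rot: [-3.141, 0.003, 0.451]
contact_force: [0.0, 0.2, 0.3]
opening: 0.0641
grip_force: 0.0
time: 8.42
tool_pos: [0.4392, 0.135, 0.1241]
tool_rot: [-3.141, 0.001, 0.453]
contact_force: [0.6, 0.5, 0.4]
opening: 0.0641
grip_force: 0.0
[0.43921253 0.13503786 0.12411086] [281.24856389 204.40538735] [282.07208055 221.56508438]
```

View pics/w4.png

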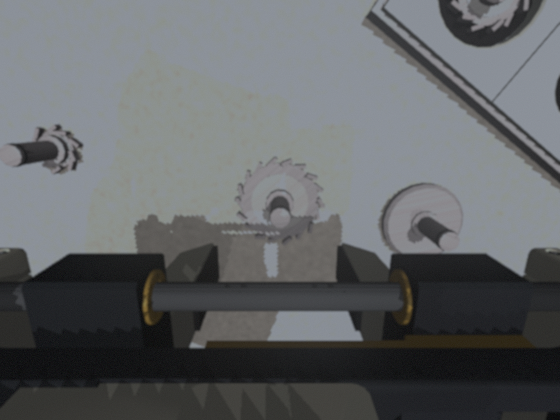

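Large disc: ring centred at (280,199), stub top (280.5,216).

```bash
python3 - <<'E'
from h import *
s=robot.observe();c=cam("wrist",s)
a=ray(c,(280,199),.006);b=ray(c,(280.5,216),.054);print(a,b);p=(a+b)/2
print(goto([*p,.0265]))
E
```

```text
[0.4483351  0.13637864] [0.44767164 0.13614366]
(array([0.0074, 0.0019, 0.0978]), 0)
```

```bash
python3 -m jog '[[[0.2,0.007,0.002,0.015,0],[0.1,0.007,0.002,0.04,0],[0,0.007,0.002,0.065,0],[0,0.007,0.002,0.085,0],[0,0.007,0.002,0.097,0]]]' 30; python3 -m jog '[[[0,0,0,0,0],[-1,0,0,0,0],[-1,0,0,0,0],[-1,0,0,0,0],[-1,0,0,0,0]]]';python3 -m jog '[[[-1,0,0,0,0],[-1,0,0,0,0],[-1,0,0,0,0],[-1,0,0,0,0],[-1,0,0,0,0]]]'
```

```text
time: 8.88
tool_pos: [0.4477, 0.1353, 0.025]
tool_rot: [-3.141, 0.003, 0.451]
contact_force: [-0.1, 0.3, -0.5]
opening: 0.0459
grip_force: 0.0
time: 9.3
tool_pos: [0.4484, 0.1361, 0.0285]
tool_rot: [3.141, -0.002, 0.452]
contact_force: [-0.2, -0.0, 0.6]
opening: 0.0235
grip_force: 0.0
time: 9.72
tool_pos: [0.448, 0.1361, 0.0283]
tool_rot: [3.141, -0.001, 0.452]
contact_force: [-0.9, -0.6, 6.4]
opening: 0.0151
grip_force: 30.0
```

```bash
python3 -m jog '[[[-1,0,0,0,0],[-1,0,0,-0.015,0],[-1,0,0,-0.04,0],[-1,0,0,-0.07,0],[-1,0,0,-0.09,0]]]'
python3 - <<'E'
from h import *
s=robot.observe();print(s["tool_pos"],s["contact_force"],goto([.6155,-.1445,.115]))
E
```

```text
time: 10.13
tool_pos: [0.4477, 0.1361, 0.1195]
tool_rot: [3.141, -0.001, 0.452]
contact_force: [-0.1, 0.8, -1.6]
opening: 0.0149
grip_force: 30.0
[0.44773199 0.13606514 0.11952939] [-0.09806137  0.78993767 -1.63747451] (array([0.0284, 0.3257, 0.0047]), 0)
```

```bash
python3 -m jog '[[[-1,0.002,0.02,0,0],[-1,0.004,0.05,0,0],[-1,0.007,0.085,0,0],[-1,0.01,0.12,0,0],[-1,0.014,0.16,0,0]]]'; python3 -m jog '[[[-1,0.003,0.035,0,0],[-1,0.006,0.07,0,0],[-1,0.01,0.11,0,0],[-1,0.013,0.14,0,0],[-1,0.015,0.165,0,0]]]';python3 -m jog '[[[-1,0,0,0,0],[-1,0,0,0,0]]]'
python3 - <<'E'
from h import *
s=robot.observe();im=robot.read_camera("wrist")[:,:,::-1];cv2.imwrite("pics/w5.png",im)
c=cam("wrist",s)
t=np.linspace(0,6.28,200)
p=np.array([proj(c,[.6155+.048*np.cos(a),-.1445+.048*np.sin(a),.02]) for a in t]);print(p.min(0),p.max(0))
print(goto([.6155,-.1445,.115]))
E
```

```text
time: 10.55
tool_pos: [0.5298, -0.0025, 0.1176]
tool_rot: [-3.141, 0.001, 0.453]
contact_force: [-0.5, -0.3, -1.7]
opening: 0.0154
grip_force: 30.0
time: 10.97
tool_pos: [0.6161, -0.1462, 0.1171]
tool_rot: [3.142, 0.0, 0.45]
contact_force: [0.7, 0.2, -1.4]
opening: 0.0154
grip_force: 30.0
time: 11.13
tool_pos: [0.6152, -0.1447, 0.1167]
tool_rot: [-3.14, 0.001, 0.45]
contact_force: [-0.9, 0.5, -1.2]
opening: 0.015
grip_force: 30.0
[218.64147581 154.46088282] [336.99787273 267.9028543 ]
(array([0.0002, 0.0012, 0.0018]), 0)
```

View pics/w5.png

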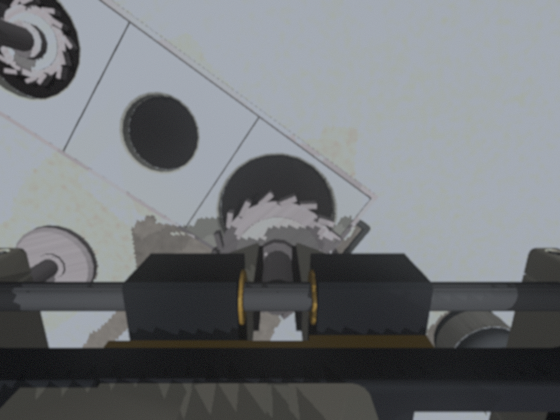

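The large rim spans columns 218–336 with its top at row 153, which matches the prediction. The small well is centred at (161,132). Lowering.

```bash
python3 - <<'E'
from h import *
s=robot.observe();print(ray(cam("wrist",s),(161,132),.017))
E
python3 -m jog '[[[-1,0,0,0.015,0],[-1,0,0,0.035,0],[-1,0,0,0.055,0],[-1,0,0,0.067,0],[-1,0,0,0.073,0]]]';python3 -m jog '[[[-1,0,0,0,0],[-1,0,0,0.001,0],[-1,0,0,0.002,0],[-1,0,0,0.003,0],[-1,0,0,0.003,0]]]'
```

```text
[ 0.63419577 -0.0345591 ]
time: 11.6
tool_pos: [0.614, -0.1421, 0.0428]
tool_rot: [-3.139, 0.003, 0.453]
contact_force: [0.4, 0.7, -0.9]
opening: 0.0156
grip_force: 30.0
time: 12.02
tool_pos: [0.6159, -0.1439, 0.0424]
tool_rot: [3.141, -0.001, 0.452]
contact_force: [0.4, 0.1, -1.2]
opening: 0.0153
grip_force: 30.0
```

```bash
python3 -m jog '[[[-1,0,0,0.001,0],[-1,0,0,0.002,0],[-1,0,0,0.003,0],[-1,0,0,0.003,0],[-1,0,0,0.003,0]]]'; python3 -m jog '[[[-1,0,0,0.0005,0],[-1,0,0,0.001,0],[-1,0,0,0.001,0],[-1,0,0,0.001,0]]]'
```

```text
time: 12.43
tool_pos: [0.6155, -0.1437, 0.0386]
tool_rot: [-3.142, 0.0, 0.452]
contact_force: [0.5, 0.3, -1.6]
opening: 0.0152
grip_force: 30.0
time: 12.77
tool_pos: [0.6155, -0.1437, 0.0377]
tool_rot: [-3.142, 0.0, 0.452]
contact_force: [0.2, 0.1, -1.6]
opening: 0.0154
grip_force: 30.0
```

```bash
python3 -m jog '[[[-1,0,0,0.0005,0],[-1,0,0,0.001,0],[-1,0,0,0.001,0],[-1,0,0,0.001,0]]]'
```

```text
time: 13.1
tool_pos: [0.6155, -0.1437, 0.0367]
tool_rot: [3.142, 0.0, 0.452]
contact_force: [-0.4, -0.3, -1.4]
opening: 0.0153
grip_force: 30.0
```

```bash
python3 -m jog '[[[-1,0,0,0.0005,0],[-1,0,0,0.001,0],[-1,0,0,0.001,0],[-1,0,0,0.001,0]]]'
```

```text
time: 13.43
tool_pos: [0.6156, -0.1438, 0.0364]
tool_rot: [3.141, -0.0, 0.452]
contact_force: [-3.9, 0.5, 5.1]
opening: 0.0153
grip_force: 30.0
```

Contact. I release, rise and go to the small disc.

```bash
python3 -m jog '[[[-0.2,0,0,-0.001,0],[-0.2,0,0,-0.001,0],[-0.2,0,0,-0.001,0],[-0.2,0,0,-0.001,0],[-0.2,0,0,-0.001,0]]]'; python3 -m jog '[[[0.2,0,0,-0.015,0],[0.2,0,0,-0.04,0],[0.2,0,0,-0.07,0],[0.2,0,0,-0.09,0],[0.2,0,0,-0.09,0]]]'
python3 - <<'E'
from h import *
s=robot.observe();im=robot.read_camera("wrist")[:,:,::-1];cv2.imwrite("pics/w6.png",im)
print(goto([.405,.323,.13]))
E
```

```text
time: 13.85
tool_pos: [0.6155, -0.1437, 0.0365]
tool_rot: [3.142, 0.0, 0.452]
contact_force: [-0.6, 1.0, 0.5]
opening: 0.0361
grip_force: 0.0
time: 14.27
tool_pos: [0.6181, -0.1446, 0.1318]
tool_rot: [3.135, -0.006, 0.452]
contact_force: [0.8, -0.4, 0.8]
opening: 0.0549
grip_force: 0.0
(array([ 0.0133, -0.5128, -0.0027]), 0)
```

View pics/w6.png

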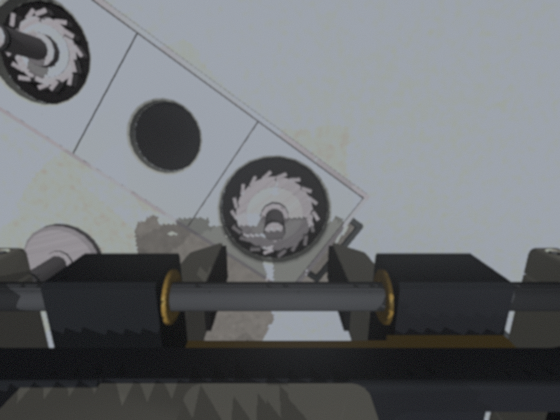

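The large disc lies flat and centred in its nest at (274,209). On to the small one.

```bash
python3 -m jog '[[[0.3,0.0,-0.02,0,0],[0.3,0.001,-0.05,0,0],[0.3,0.002,-0.085,0,0],[0.3,0.003,-0.12,0,0],[0.3,0.004,-0.16,0,0]]]'; python3 -m jog '[[[0.3,0.001,-0.04,0,0],[0.3,0.002,-0.08,0,0],[0.3,0.003,-0.12,0,0],[0.3,0.004,-0.16,0,0],[0.3,0.005,-0.195,0,0]]]';python3 -m jog '[[[0.3,0.001,-0.04,0,0],[0.3,0.002,-0.08,0,0],[0.3,0.003,-0.12,0,0],[0.3,0.004,-0.145,0,0],[0.3,0.004,-0.157,0,0]]]'; python3 -m jog '[[[0.3,0,0,0,0],[0.3,0,0,0,0]]]'
python3 - <<'E'
from h import *
s=robot.observe();im=robot.read_camera("wrist")[:,:,::-1];cv2.imwrite("pics/w7.png",im)
c=cam("wrist",s);print(s["tool_pos"],proj(c,[.405,.323,.006]),proj(c,[.405,.323,.054]))
E
```

```text
time: 14.73
tool_pos: [0.5479, 0.0026, 0.1252]
tool_rot: [-3.141, 0.002, 0.45]
contact_force: [1.3, 0.8, 0.4]
opening: 0.0597
grip_force: 0.0
time: 15.15
tool_pos: [0.4665, 0.1813, 0.1255]
tool_rot: [-3.141, 0.002, 0.452]
contact_force: [0.8, -0.1, -0.3]
opening: 0.0596
grip_force: 0.0
time: 15.57
tool_pos: [0.4014, 0.325, 0.1255]
tool_rot: [-3.141, 0.002, 0.455]
contact_force: [0.7, -0.3, 0.5]
opening: 0.0593
grip_force: 0.0
time: 15.73
tool_pos: [0.4033, 0.3222, 0.1259]
tool_rot: [3.141, 0.002, 0.453]
contact_force: [-0.3, -0.1, 0.5]
opening: 0.0598
grip_force: 0.0
[0.40334693 0.32215589 0.12585541] [277.5915702  204.83254901] [277.74875453 221.94331325]
```

View pics/w7.png

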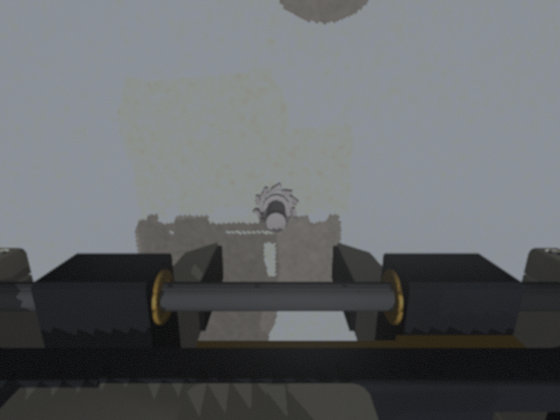

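The small disc's ring is at (276,204) and its stub top at (276,221), which matches the prediction to about 1 mm.

```bash
python3 -m jog '[[[0.2,0.002,-0.001,0.015,0],[0.1,0.002,-0.001,0.04,0],[0,0.002,-0.001,0.065,0],[0,0.002,-0.001,0.085,0],[0,0.002,-0.001,0.097,0]]]' 25; python3 -m jog '[[[0,0,0,0.001,0],[-1,0,0,0.001,0],[-1,0,0,0.001,0],[-1,0,0,0.001,0],[-1,0,0,0.001,0]]]';python3 -m jog '[[[-1,0,0,0,0],[-1,0,0,0,0],[-1,0,0,0,0],[-1,0,0,0,0],[-1,0,0,0,0]]]';python3 -m jog '[[[-1,0,0,0,0],[-1,0,0,-0.015,0],[-1,0,0,-0.04,0],[-1,0,0,-0.07,0],[-1,0,0,-0.09,0]]]'
python3 - <<'E'
from h import *
s=robot.observe();print(s["tool_pos"],s["contact_force"],goto([.634,-.036,.115]))
E
```

```text
time: 16.2
tool_pos: [0.405, 0.3219, 0.0274]
tool_rot: [3.141, 0.003, 0.449]
contact_force: [1.0, 0.1, -0.4]
opening: 0.046
grip_force: 0.0
time: 16.62
tool_pos: [0.4058, 0.3244, 0.0297]
tool_rot: [-3.142, -0.002, 0.451]
contact_force: [-0.4, -0.3, -0.6]
opening: 0.0237
grip_force: 0.0
time: 17.03
tool_pos: [0.4055, 0.3245, 0.0294]
tool_rot: [3.141, -0.001, 0.452]
contact_force: [0.8, -1.6, 5.8]
opening: 0.0159
grip_force: 25.0
time: 17.45
tool_pos: [0.4052, 0.3247, 0.1206]
tool_rot: [-3.141, -0.001, 0.452]
contact_force: [1.3, 0.7, -1.1]
opening: 0.0156
grip_force: 25.0
[0.40522647 0.32466186 0.12056041] [ 1.27423958  0.67289834 -1.06688824] (array([0.0483, 0.4244, 0.0056]), 0)
```

```bash
python3 -m jog '[[[-1,0.002,0.02,0,0],[-1,0.006,0.05,0,0],[-1,0.01,0.085,0,0],[-1,0.014,0.12,0,0],[-1,0.018,0.155,0,0]]]'; python3 -m jog '[[[-1,0.004,0.035,0,0],[-1,0.008,0.07,0,0],[-1,0.012,0.105,0,0],[-1,0.016,0.14,0,0],[-1,0.02,0.175,0,0]]]';python3 -m jog '[[[-1,0.004,0.035,0,0],[-1,0.007,0.065,0,0],[-1,0.01,0.085,0,0],[-1,0.01,0.094,0,0],[-1,0.01,0.094,0,0]]]'
python3 -m jog '[[[-1,0,0,0,0],[-1,0,0,0,0]]]'
python3 - <<'E'
from h import *
s=robot.observe();im=robot.read_camera("wrist")[:,:,::-1];cv2.imwrite("pics/w8.png",im)
c=cam("wrist",s)
t=np.linspace(0,6.28,200)
p=np.array([proj(c,[.634+.029*np.cos(a),-.036+.029*np.sin(a),.02]) for a in t]);print(p.min(0),p.max(0))
print(goto([.634,-.036,.115]))
E
```

```text
time: 17.87
tool_pos: [0.4892, 0.1916, 0.1186]
tool_rot: [-3.141, 0.0, 0.453]
contact_force: [0.4, -0.3, -0.8]
opening: 0.0155
grip_force: 25.0
time: 18.28
tool_pos: [0.5836, 0.0426, 0.1184]
tool_rot: [-3.141, 0.001, 0.452]
contact_force: [0.8, 0.5, -1.1]
opening: 0.0153
grip_force: 25.0
time: 18.7
tool_pos: [0.6335, -0.0377, 0.118]
tool_rot: [-3.141, 0.001, 0.45]
contact_force: [-0.4, 0.4, -1.5]
opening: 0.0154
grip_force: 25.0
time: 18.87
tool_pos: [0.6324, -0.0346, 0.1185]
tool_rot: [-3.141, 0.001, 0.453]
contact_force: [-0.3, -0.9, -2.0]
opening: 0.0153
grip_force: 25.0
[244.76008407 177.91490162] [315.76626922 245.98273945]
(array([0.0006, 0.002 , 0.0037]), 0)
```

View pics/w8.png

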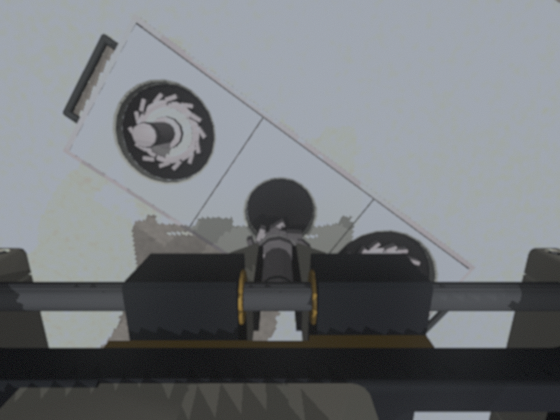

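The small rim spans columns 245–316 with its top at row 177, matching the prediction. Lowering.

```bash
python3 -m jog '[[[-1,0.001,0.002,0.01,0],[-1,0.001,0.002,0.03,0],[-1,0.001,0.002,0.05,0],[-1,0.001,0.002,0.065,0],[-1,0.001,0.002,0.073,0]]]';python3 -m jog '[[[-1,0,0,0,0],[-1,0,0,0.001,0],[-1,0,0,0.002,0],[-1,0,0,0.003,0],[-1,0,0,0.004,0]]]';python3 -m jog '[[[-1,0,0,0,0],[-1,0,0,0,0]]]'
```

```text
time: 19.33
tool_pos: [0.6335, -0.0364, 0.043]
tool_rot: [-3.139, 0.003, 0.453]
contact_force: [-0.1, -0.3, -1.7]
opening: 0.0154
grip_force: 25.0
time: 19.75
tool_pos: [0.6357, -0.0376, 0.0426]
tool_rot: [3.14, -0.001, 0.452]
contact_force: [0.2, -0.1, -0.4]
opening: 0.0152
grip_force: 25.0
time: 19.92
tool_pos: [0.6353, -0.0376, 0.0421]
tool_rot: [3.141, -0.0, 0.452]
contact_force: [-0.3, 0.2, -0.6]
opening: 0.0157
grip_force: 25.0
```

```bash
python3 -m jog '[[[-1,-0.001,-0.001,0.001,0],[-1,-0.001,-0.001,0.002,0],[-1,-0.001,-0.001,0.003,0],[-1,-0.001,-0.001,0.003,0],[-1,-0.001,-0.001,0.003,0]]]'
```

```text
time: 20.33
tool_pos: [0.6337, -0.0371, 0.0386]
tool_rot: [-3.142, 0.0, 0.452]
contact_force: [-0.4, -0.1, -0.8]
opening: 0.0153
grip_force: 25.0
```

```bash
python3 -m jog '[[[-1,0,0,0.0005,0],[-1,0,0,0.001,0],[-1,0,0,0.001,0],[-1,0,0,0.001,0]]]'
```

```text
time: 20.67
tool_pos: [0.6338, -0.037, 0.0377]
tool_rot: [3.142, 0.0, 0.452]
contact_force: [-0.2, 0.5, -0.8]
opening: 0.0153
grip_force: 25.0
```

```bash
python3 -m jog '[[[-1,0,0,0.0003,0],[-1,0,0,0.0006,0],[-1,0,0,0.0006,0],[-1,0,0,0.0006,0]]]'
```

```text
time: 21.0
tool_pos: [0.6338, -0.0371, 0.0374]
tool_rot: [3.141, -0.0, 0.452]
contact_force: [-1.2, 0.0, 2.4]
opening: 0.0155
grip_force: 25.0
```

Contact. I release, rise, back away and check.

```bash
python3 -m jog '[[[-0.2,0,0,0,0],[-0.2,0,0,-0.001,0],[-0.2,0,0,-0.001,0],[-0.2,0,0,-0.001,0],[-0.2,0,0,-0.001,0]]]'; python3 -m jog '[[[-0.2,0,0,-0.015,0],[-0.2,0,0,-0.04,0],[-0.2,0,0,-0.07,0],[-0.2,0,0,-0.1,0],[-0.2,0,0,-0.13,0]]]'; python3 -m jog '[[[-0.2,-0.02,0,-0.01,0],[-0.2,-0.05,0,-0.02,0],[-0.2,-0.08,0,-0.02,0],[-0.2,-0.1,0,-0.02,0],[-0.2,-0.1,0,-0.02,0]]]'
python3 - <<'E'
from h import *
a=robot.read_camera("wrist")[:,:,::-1];b=robot.read_camera("scene")[:,:,::-1]
b=cv2.resize(b[130:290,110:460],(560,256))
cv2.imwrite("pics/fin.png",cv2.resize(np.vstack([a[:300],b]),(560,556)))
E
```

```text
time: 21.42
tool_pos: [0.6338, -0.037, 0.038]
tool_rot: [3.142, 0.0, 0.452]
contact_force: [-0.4, 1.0, 0.5]
opening: 0.0362
grip_force: 0.0
time: 21.83
tool_pos: [0.6335, -0.037, 0.1693]
tool_rot: [-3.141, 0.0, 0.452]
contact_force: [-0.1, 0.1, 0.1]
opening: 0.037
grip_force: 0.0
time: 22.25
tool_pos: [0.5409, -0.0819, 0.1886]
tool_rot: [-3.141, 0.002, 0.45]
contact_force: [1.8, -0.5, 0.2]
opening: 0.0365
grip_force: 0.0
```

View pics/fin.png

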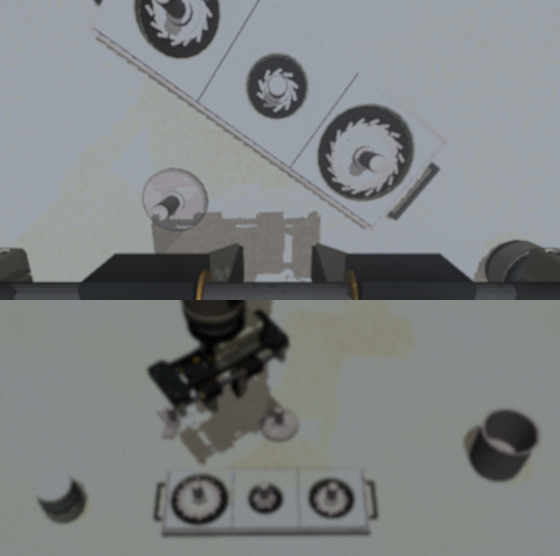

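All three discs lie flat in their nests: medium (177,10), small (277,87), large (365,153). The milling disc, propeller, pot and jar are in place.

```bash
python3 -c "
from cell import robot
print(robot.hand_in())"
```

```text
the job is handed in; nothing more can be done
None
```

I put the three toothed discs flat, stub up, in the nests cut for their sizes, each set down under force feedback, left the other items where they stood, and handed the job in at about 22 s of robot time.

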